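Sort the bench and hold the coater's sprung carbon feed rod at its mark

ROBOT

A 6-joint arm with a two-finger parallel gripper is mounted at the origin on a cart in front of the work surface, level with it; the furniture and walls round the work are solid. World frame = base frame: x ahead of the robot, y to its left, z up, the work surface at z = 0. Lengths are in m, angles in rad, forces in N, time in s.
With the tool pointing down it reaches from about 0.425 to 0.95 m from the base axis. Payload 3.5 kg.
Tool frame: the origin (TCP) lies at the very end of the fingers, on their centre line; the grasp point (between the pads) lies 19 mm behind it; z points along the fingers, y is the line along which they close (so a half turn about z gives the same grasp; the last joint's range is limited). The gripper opens to 85 mm and grips with 20 to 120 N. Pads are 22 mm wide; open, the fingers measure 114 mm over their backs; the gripper's body (76 mm by 85 mm) begins 54 mm behind the grasp point. The pads swing forward as they close: fully open they stand 13 mm farther back than shut.
Start: joints at [-1.333, 0.286, 1.577, -0, 1.279, -0.15], TCP at [0.255, -0.625, 0.231] pointing down, gripper open.
Joint ranges: [-2.77, 2.77], [-0.9, 2.22], [0.21, 2.48], [-1.53, 4.67], [0.24, 2.81], [-2.84, 2.84]. Speed limits (rad/s): [2.79, 2.79, 3.14, 3.14, 3.14, 3.14].

INTERFACE

Orientations are given as a unit quaternion [x, y, z, w].
In Python, from plant import ctrl, vision gives the robot as it stands (ctrl), with the cameras (vision).
- The arm moves only by the tool step_hand, called after "Emit:" in YAML: its name, and indented under it one key for each argument. Schema: {"type":"object","properties":{"moves":{"type":"object","properties":{"increments":{"type":"array","items":{"type":"array","items":{"type":"number"},"minItems":7,"maxItems":7},"minItems":1,"maxItems":10}},"additionalProperties":false,"required":["increments"]},"clamp_n":{"type":"number"},"only":{"type":"string"},"quiet":{"type":"boolean"},"lines":{"type":"string"}},"required":["moves"],"additionalProperties":false}. moves is an object whose key "increments" holds a list of rows, 1 to 10 of them, each of 7 numbers: dx, dy, dz in shares of 1 m (1.0 is 1 m), then a rotation vector rx, ry, rz in fractions of the full range, 1 being 180 degrees, then the opening from 0.0 (shut) to 1.0 (fully open); each row is the pose to reach, as a shift and turn from the pose commanded when the call began, along the tool's axes at that moment; what a row does not reach only later rows make up. A row lasts 1/8 s, in which the tool goes at most 0.0625 m and 0.188 rad, less where a joint would pass 70% of its speed; a pose out of reach is approached as far as the arm can. The fingers move at their own pace and stop on an object; clamp_n is the grip in N (left out, the last holds). Time passes only in rows, so rows that do not move let the fingers close. The tool returns the time, the measured TCP pose, the force, the opening and the grip force at its end. only (a regular expression) keeps the lines of the reply that match it, lines (a string "A,B") keeps lines A to B, and quiet returns only ok. Input that does not fit is refused with a message, and nothing moves.
- ctrl.get_state(): the state, without advancing time (a new reading comes with each control period).
- vision.read_camera(name): name is "side" or "top"; returns a dict with "pixels" (480x640x3 uint8, red, green, blue), "camera_matrix" (3x3 intrinsics, pixels), "xyz" and "orientation" of the camera in the world. Camera axes: x right, y down, z forward; pixel columns grow to the right and rows downward; lengths in m; the calibration is good to about 2 mm. A picture is of the moment at which its call begins. There is no depth.
- ctrl.sign_off(): hands the job in; it is judged then, once.
The state is a dict: "time": time; "qpos": joint angles; "dq": joint speeds; "joint_efforts": joint torques, N m; "eef_pos": TCP position; "tcp_rot": TCP orientation; "contact_force": force on the tool from outside, world axes, zero at the start; "wrist_torque": the same for the moment, N m; "opening": opening from 0.0 (shut) to 1.0 (fully open); "finger_force": force on a finger pad.
Only numpy, scipy, OpenCV 4.12 (cv2) and the standard library are available. Lean on these libraries where they do the work, as an engineer would, in place of code of your own. Each camera call takes 0.05 s, during which the arm holds its last target. There are 200 camera calls.

TASK

I am about to fit a fresh carbon in the coater's rod source, so first clear the bench in front of it: lay the two hand tools (spanner and fine tweezers) flat in the larger, oblong steel tray and the small white grid box flat in the small square one. Then grip the source's knurled knob, draw the sprung feed rod straight out until the dark ring engraved on it stands at the mouth of its tube, no farther, and keep holding it there against the spring: your program finishes while holding it. Leave the tin, the eyepiece and the black fuse box where they stand.

Things in the scene. Friction and masses are not known exactly. Their poses are not given: they have to be found in the camera images.
- spanner: Small steel open-ended spanner lying flat, 129 mm long, 26 mm wide and 9 mm thick. Origin: centre of its underside; its length runs along its own y, z is up. 85 g; grip it across the shank (about 18 mm wide at mid-length).
- tweezers: Fine straight steel tweezers with a blue grip patch, lying flat: 118 mm long, 12 mm wide, 10 mm high. Origin: centre of its underside; its length runs along its own y, z is up. 18 g; grip across the 12 mm width.
- grid_box: Small flat white storage box for specimen grids with a paper label, closed, 44 mm (own x) by 62 mm (own y), 14 mm high, 25 g. Origin: centre of its underside, z up. Grip across the 44 mm.
- tool_tray: The larger, oblong shallow steel tray, open on top, fixed: 130 mm (own x) by 160 mm (own y) outside, walls 3 mm thick and 18 mm high (rolled rim to 20 mm), inner floor 3 mm above the bench. Origin: centre of its underside. Two tools lie side by side in it along its y. Which of the two trays stands nearer to the robot varies.
- box_tray: The smaller, square shallow steel tray, open on top, fixed: 110 by 110 mm outside, walls 3 mm thick and 18 mm high (rolled rim to 20 mm), inner floor 3 mm above the bench. Origin: centre of its underside.
- source: Carbon rod source of a coater, fixed: aluminium plate 196 x 84 mm, top at 16 mm, two brass posts 36 mm wide and 95 mm high on white insulators. A level steel tube (21 mm thick, collar 26 mm) sticks out of the front post along its own -x, roughly towards the robot; the sprung feed rod with its knob comes out of it. Origin: on the bench, 85 mm behind (+x of) the plate's front edge.
- tube_mouth (a point): Centre of the tube's open front end, where the mark on the rod must come to stand: 68 mm above the bench, 75 mm in front (own -x) of the source's origin. Axes as the source's.
- knob_mid (a point): Middle of the knurled steel knob at the end of the feed rod: a cylinder 26 mm thick and 28 mm long along the source's x, 68 mm above the bench; moves with the rod. With the rod home it is 28 mm in front of the tube's mouth, with the mark at the mouth 63 mm. Can be pinched across (along the source's y) from above.
- feed_rod (a joint): How far the feed rod is drawn out along the source's -x, in m: 0 home (its inner spring holds it there), 0.035 with the engraved black ring (3 mm wide, hidden in the tube until then) at the tube's mouth, 0.050 the stop. The spring pulls back with about 4 N at home and 8.5 N at the mark.
- carbon_tin: Bystander: round tin of carbon rods, 58 mm diameter, 36 mm high, standing. Origin: centre of its underside.
- eyepiece: Bystander: spare microscope eyepiece, black, 34 mm diameter, 45 mm high, standing. Origin: centre of its underside.
- sink_tap: Fixed swan-neck tap over the drip sink, between the source and the trays: 256 mm high, its spout reaches 93 mm from the origin towards the robot (world -x). Carry things past in front of it. The sink's raised rim stands a few mm above the bench. Origin: on the bench, under the middle of its length.
- fuse_box: Bystander: small black box, 42 by 60 mm, 30 mm high. Origin: centre of its underside.

How it is judged:
On the way, in this order (a step that is already met when the one before it is completed fails the run):
1. both tools lie in the oblong tray and the grid box lies in the square tray, let go, with the feed rod still home (x of tweezers in the frame of tool_tray between -0.058 and 0.058 m and y of tweezers in the frame of tool_tray between -0.028 and 0.028 m and z of tweezers in the frame of tool_tray between -0.005 and 0.018 m and angle between tweezers's own y axis and vertical between 1.35 and 1.79 rad and linear speed of each of tweezers, spanner, grid_box below 0.02 m/s and x of spanner in the frame of tool_tray between -0.058 and 0.058 m and y of spanner in the frame of tool_tray between -0.028 and 0.028 m and z of spanner in the frame of tool_tray between -0.005 and 0.018 m and angle between spanner's own y axis and vertical between 1.35 and 1.79 rad and x of grid_box in the frame of box_tray between -0.042 and 0.042 m and y of grid_box in the frame of box_tray between -0.042 and 0.042 m and z of grid_box in the frame of box_tray between -0.005 and 0.012 m and angle between grid_box's own z axis and vertical below 0.2 rad and contact force between each of tweezers, spanner, grid_box and the fingers below 0.1 N and value of joint feed_rod below 0.01 m), for 0.2 s.
2. the feed rod is drawn out to its mark by the knob (value of joint feed_rod between 0.031 and 0.039 m and contact force between feed_rod and the fingers above 2 N), for 0.3 s.
At the end, for the whole second after the job is handed in: Spanner and tweezers lie flat in the oblong tray, the grid box flat in the square tray, all let go; the fingers hold the knob (over 2 N), the rod still and drawn out 35 mm within 4 mm (ring at the tube's mouth); tin, eyepiece and fuse box within 20 mm of their places (all of step 2 and x of tweezers in the frame of tool_tray between -0.058 and 0.058 m and y of tweezers in the frame of tool_tray between -0.028 and 0.028 m and z of tweezers in the frame of tool_tray between -0.005 and 0.018 m and angle between tweezers's own y axis and vertical between 1.35 and 1.79 rad and linear speed of each of tweezers, spanner, grid_box below 0.02 m/s and x of spanner in the frame of tool_tray between -0.058 and 0.058 m and y of spanner in the frame of tool_tray between -0.028 and 0.028 m and z of spanner in the frame of tool_tray between -0.005 and 0.018 m and angle between spanner's own y axis and vertical between 1.35 and 1.79 rad and x of grid_box in the frame of box_tray between -0.042 and 0.042 m and y of grid_box in the frame of box_tray between -0.042 and 0.042 m and z of grid_box in the frame of box_tray between -0.005 and 0.012 m and angle between each of grid_box, carbon_tin, eyepiece, fuse_box's own z axis and vertical below 0.2 rad and contact force between each of tweezers, spanner, grid_box and the fingers below 0.1 N and velocity of joint feed_rod between -0.01 and 0.01 m/s and distance of each of carbon_tin, eyepiece, fuse_box from where it was at the start of the episode below 0.02 m); the arm keeps its last pose, push and grip.
It fails at once if the feed rod is pulled well past its mark, towards its stop (more than 45 mm) (value of joint feed_rod above 0.045 m).
It fails at once if a bystander (tin, eyepiece, fuse box) is pushed more than 20 mm or tipped (not (distance of carbon_tin from where it was at the start of the episode below 0.02 m) or not (distance of eyepiece from where it was at the start of the episode below 0.02 m) or not (distance of fuse_box from where it was at the start of the episode below 0.02 m) or not (angle between carbon_tin's own z axis and vertical below 0.2 rad) or not (angle between eyepiece's own z axis and vertical below 0.2 rad) or not (angle between fuse_box's own z axis and vertical below 0.2 rad)).
It also fails if it takes over 70 s, if anything falls off the work surface, if the arm or the gripper's body presses on something with over 40 N, if the wrist force passes 120 N, or if a joint passes its speed limit or range.

## Working session

There is one attempt and no reset: what is moved stays moved. The work goes in short steps, Python scripts to look and compute and a tool call to move; the robot and the scene stay as the last step left them, time stands still between calls to the robot, and variables do not carry over. Pictures are saved under pics/ and viewed, at most 10 in all, crops included, and the job is handed in when it is done.

```bash
ls; mkdir -p pics; python3 - <<'E'
from plant import ctrl, vision
import cv2,json
s=ctrl.get_state();print(s)
for n in("top","side"):
    c=vision.read_camera(n);cv2.imwrite(f"pics/{n}0.png",c["pixels"][:,:,::-1])
    print(n,c["camera_matrix"],c["xyz"],c["orientation"])
E
```

```text
pics
plant.py
{'time': 0.0, 'qpos': array([-1.33302949e+00,  2.87190726e-01,  1.57817940e+00,  1.17341633e-05,
        1.27860456e+00, -1.49991983e-01]), 'dq': array([ 2.44825809e-04, -1.53031390e-04, -3.53997779e-04,  1.51058857e-04,
       -5.63694912e-04,  8.60422542e-05]), 'joint_efforts': array([ 1.95426233e-03, -4.05980480e+01, -2.92623639e+01, -1.99525670e-05,
        5.83407222e-03, -4.02653015e-06]), 'eef_pos': array([ 0.25510541, -0.62422524,  0.22992917]), 'tcp_rot': array([ 9.81263817e-01,  1.92665259e-01, -4.66429239e-05, -1.19011682e-03]), 'contact_force': array([ 0.87110123, -0.0761802 , -0.36517077]), 'wrist_torque': array([ 0.02089584, -0.01860072, -0.00427767]), 'finger_force': 0.0, 'opening': 1.0004369470560193}
top [[563.87338601   0.         316.20175447]
 [  0.         563.87338601 250.20734911]
 [  0.           0.           1.        ]] [ 4.01487123e-01 -5.45275840e-04  1.35008850e+00] [ 0.71220503 -0.6998336   0.03022018 -0.04564724]
side [[559.06882642   0.         310.10952695]
 [  0.         559.06882642 241.85188672]
 [  0.           0.           1.        ]] [-0.04329871  1.06784565  1.05885914] [-0.22280566  0.87590185 -0.41385389  0.10898873]
```

View pics/top0.png

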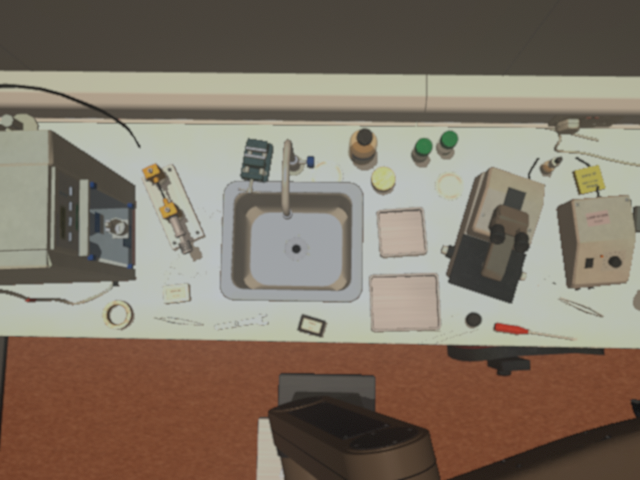

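View pics/side0.png

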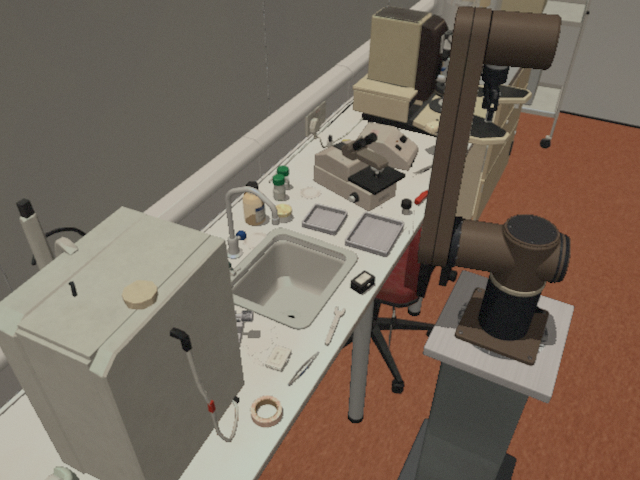

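The top view shows the spanner at (242,323), tweezers at (180,321), grid box at (176,293), knob near (193,252), square tray at (402,232), oblong tray at (404,303), fuse box at (312,325), eyepiece at (473,320) and tin at (383,179). I'll enlarge both views for exact pixels.

```bash
python3 - <<'E'
import cv2
def crop(src,out,x0,y0,x1,y1,k,step=20):
    im=cv2.imread(src)[y0:y1,x0:x1];im=cv2.resize(im,None,fx=k,fy=k,interpolation=cv2.INTER_CUBIC)
    for u in range(x0,x1,step):
        cv2.line(im,((u-x0)*k,0),((u-x0)*k,8),(0,0,255),1);cv2.putText(im,str(u),((u-x0)*k,20),0,.4,(0,0,255))
    for v in range(y0,y1,step):
        cv2.line(im,(0,(v-y0)*k),(8,(v-y0)*k),(0,0,255),1);cv2.putText(im,str(v),(8,(v-y0)*k+4),0,.4,(0,0,255))
    cv2.imwrite(out,im)
crop("pics/top0.png","pics/topL.png",140,220,330,345,4)
crop("pics/top0.png","pics/topR.png",360,190,490,340,4)
crop("pics/side0.png","pics/sideL.png",225,265,385,415,4)
E
```

```text
(no output)
```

View pics/topL.png

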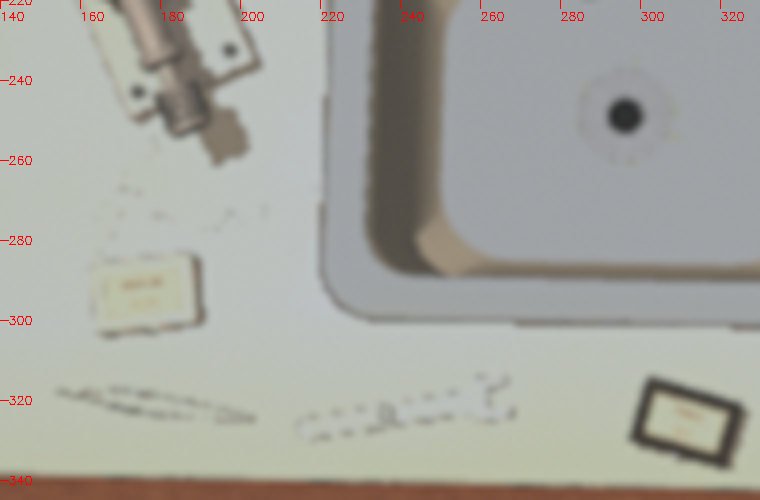

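View pics/sideL.png

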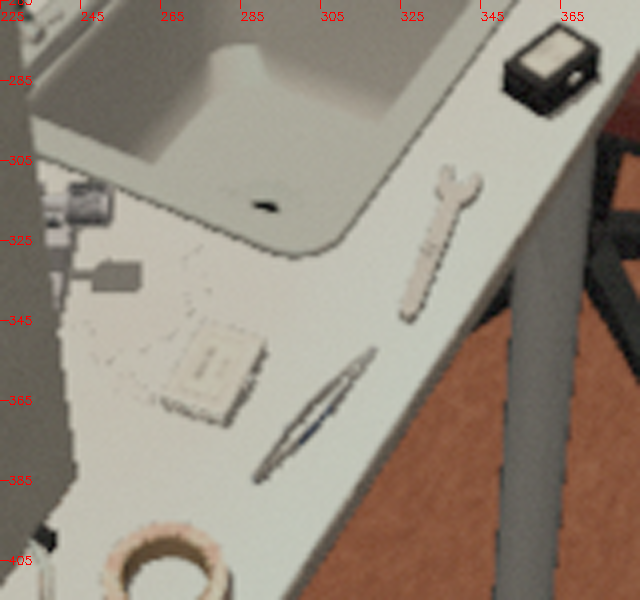

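View pics/topR.png

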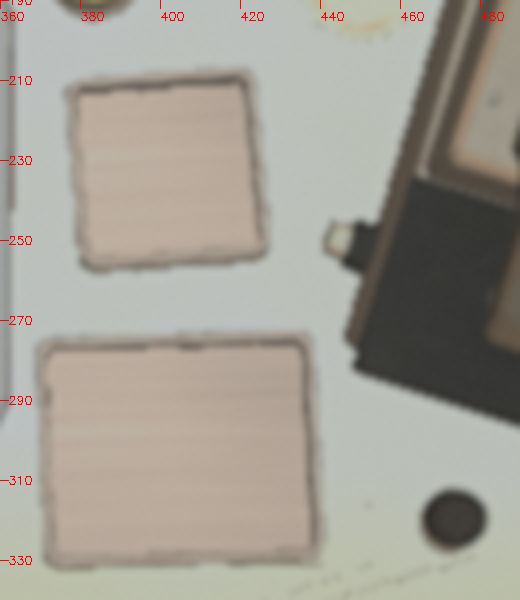

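Top crop: tweezers ends (154.2,317.8) and (203.7,324.8). Spanner ends (214.2,327.5) and (268,318.8). Grid box centre about (177,293.5), knob about (186,247). The tray rim corners are also readable. Side crop: knob (247,316), tweezers ends (289.5,385) and (318.5,352.5), spanner ends (327,344.5) and (341,308).

```bash
cat > h.py <<'E'
import numpy as np, json
from scipy.spatial.transform import Rotation as R
CAM={"top":(563.873,316.20,250.207,[.401487,-.000545,1.350089],[0.71220503,-0.6998336,0.03022018,-0.04564724]),
"side":(559.069,310.11,241.852,[-.043299,1.067846,1.058859],[-0.22280566,0.87590185,-0.41385389,0.10898873])}
def ray(n,u,v):
    f,cx,cy,p,q=CAM[n];return np.array(p),R.from_quat(q).apply([(u-cx)/f,(v-cy)/f,1])
def at(n,u,v,z):
    p,d=ray(n,u,v);return (p+d*(z-p[2])/d[2])[:2]
def proj(n,P):
    f,cx,cy,p,q=CAM[n];c=R.from_quat(q).inv().apply(np.array(P)-p);return f*c[0]/c[2]+cx,f*c[1]/c[2]+cy
def go(x,y,z,yaw):
    """shift in tool axes + rz to reach TCP (x,y,z), tool down with closing line at yaw (mod pi)"""
    from plant import ctrl, vision
    s=ctrl.get_state();r=R.from_quat(s["tcp_rot"]);p=s["eef_pos"]
    yv=r.apply([0,1,0]);cur=np.arctan2(yv[1],yv[0])
    d=(yaw-cur+np.pi/2)%np.pi-np.pi/2   # world turn; tool z is down so rz=-d
    # full rotation vector that also makes tool exactly vertical
    for k in (0,1):
        a=yaw+k*np.pi; Y=np.array([np.cos(a),np.sin(a),0]);Z=np.array([0,0,-1.]);X=np.cross(Y,Z)
        rv=(r.inv()*R.from_matrix(np.array([X,Y,Z]).T)).as_rotvec()
        print("opt",k,"shift",r.inv().apply(np.array([x,y,z])-p).round(4),"rotvec",rv.round(3))
    print("tcp",p.round(4),"closing yaw",round(cur,3),"q",s["qpos"].round(2),"t",round(s["time"],2),"open",round(s["opening"],3),"F",s["contact_force"].round(1),s["finger_force"])
E
python3 - <<'E'
from h import *
for n,e in (("top",[(154.2,317.8),(203.7,324.8)]),("side",[(289.5,385),(318.5,352.5)])):
    a,b=[at(n,*q,.005) for q in e];d=b-a;print("tweez",n,(a+b)/2,np.linalg.norm(d),np.arctan2(d[1],d[0]))
for n,e in (("top",[(214.2,327.5),(268,318.8)]),("side",[(327,344.5),(341,308)])):
    a,b=[at(n,*q,.006) for q in e];d=b-a;print("spanner",n,(a+b)/2,np.linalg.norm(d),np.arctan2(d[1],d[0]))
print("grid", at("top",177,293.5,.012))
for q in [(163,285.5),(188.7,283.5),(190.5,301),(165,303.7)]:print(" gridc",at("top",*q,.014))
print("knob",at("top",186,247,.074),at("side",247,315.7,.07))
for q in [(174.2,250.5),(205.5,236.2),(162.5,226)]:print(" plate",at("top",*q,.016))
print(" post front top",at("top",168,210,.095),"rear",at("top",152,171,.095))
for n,c in (("box",[(377,211.2),(422.5,207.5),(427,254.5),(382,257.5)]),("tool",[(369.5,275),(437,273.7),(440.5,330),(372,332.5)])):
    c=np.array([at("top",*q,.019) for q in c]);m=c.mean(0);h=c[1]-c[0]+c[2]-c[3];w=c[3]-c[0]+c[2]-c[1]
    print(n,m,"horiz",np.linalg.norm(h)/2,np.arctan2(h[1],h[0]),"vert",np.linalg.norm(w)/2,np.arctan2(w[1],w[0]))
print("fuse",at("top",312,325,.03),"eye",at("top",473.5,320,.04),"tap tip",at("top",286,213,.2),"sinkfront",at("top",290,300,.005))
import cv2
E
```

```text
tweez top [0.37072461 0.35375039] 0.119983647228991 -1.6899788028667801
tweez side [0.36910761 0.35717776] 0.11474570278810017 -1.691150120648423
spanner top [0.36920125 0.20506503] 0.12931494927446455 -1.3927748687686208
spanner side [0.36740676 0.20648548] 0.12804906433919502 -1.380513858665881
grid [0.43639358 0.35942577]
 gridc [0.45472891 0.39325961]
 gridc [0.46057015 0.33197277]
 gridc [0.41918766 0.32589798]
 gridc [0.41169871 0.38641681]
knob [0.54126656 0.3268444 ] [0.54142905 0.33010447]
 plate [0.5387345  0.36973152]
 plate [0.57441759 0.29589579]
 plate [0.5974977  0.40073855]
 post front top [0.62275077 0.3661856 ] rear [0.71259309 0.40725345]
box [ 0.59016343 -0.173392  ] horiz 0.10757267021766119 -1.4802792976073846 vert 0.11224980358288934 -3.0389024941094056
tool [ 0.42449857 -0.17986184] horiz 0.1590103239681874 -1.524663233399225 vert 0.13287793220073846 -3.086922335751095
fuse [0.36867122 0.03612875] eye [ 0.38738349 -0.33436935] tap tip [0.6016057  0.08967738] sinkfront [0.42602329 0.09032823]
```

```bash
python3 - <<'E'
from h import *
go(.49,0,.2,.183);go(.3635,.2305,.12,.183)
E
```

```text
opt 0 shift [ 0.4535 -0.4891  0.0313] rotvec [-0.002 -0.002 -1.366]
opt 1 shift [ 0.4535 -0.4891  0.0313] rotvec [-0.002  0.002  1.776]
tcp [ 0.2551 -0.6243  0.2301] closing yaw -1.183 q [-1.33  0.29  1.58  0.    1.28 -0.15] t 0.1 open 1.0 F [ 0.5 -0.  -0.8] 0.0
opt 0 shift [ 0.4235 -0.7501  0.1118] rotvec [-0.002 -0.002 -1.366]
opt 1 shift [ 0.4235 -0.7501  0.1118] rotvec [-0.002  0.002  1.776]
tcp [ 0.2551 -0.6243  0.2301] closing yaw -1.183 q [-1.33  0.29  1.58  0.    1.28 -0.15] t 0.1 open 1.0 F [ 0.5 -0.  -0.8] 0.0
```

The manual's scale: turns go in shares of 180 degrees. Converting my numbers, -1.366 rad / 3.1416 = -0.4348.

Emit:
step_hand:
  moves: {"increments":[[0.06, -0.06, 0, 0, 0, -0.0573, 1], [0.11, -0.11, 0, 0, 0, -0.1146, 1], [0.15, -0.16, 0.005, 0, 0, -0.1719, 1], [0.2, -0.2, 0.01, 0, 0, -0.2292, 0.8], [0.24, -0.25, 0.015, 0, 0, -0.2865, 0.6], [0.29, -0.3, 0.02, 0, 0, -0.3438, 0.5], [0.33, -0.35, 0.02, 0, 0, -0.4011, 0.5], [0.37, -0.39, 0.03, 0, 0, -0.4348, 0.5], [0.41, -0.44, 0.03, 0, 0, -0.4348, 0.5], [0.4535, -0.489, 0.03, 0, 0, -0.4348, 0.5]]}
  clamp_n: 40

```text
time: 1.35
eef_pos: [0.476, -0.0397, 0.2016]
tcp_rot: [0.64, 0.769, -0.0, -0.0]
contact_force: [1.3, -0.5, 0.3]
opening: 0.501
finger_force: 0.0
```

```bash
python3 - <<'E'
from h import *
go(.3635,.2305,.07,.183)
E
```

```text
opt 0 shift [ 0.2862 -0.0614  0.1316] rotvec [-0. -0. -0.]
opt 1 shift [ 0.2862 -0.0614  0.1316] rotvec [-0.     0.     3.141]
tcp [ 0.476  -0.0397  0.2016] closing yaw 0.183 q [-0.3  -0.13  2.08 -0.    1.2  -0.48] t 1.35 open 0.501 F [ 1.3 -0.5  0.3] 0.0
```

Emit:
step_hand:
  moves: {"increments":[[0.05, -0.01, 0.02, 0, 0, 0, 0.5], [0.1, -0.02, 0.04, 0, 0, 0, 0.5], [0.15, -0.03, 0.07, 0, 0, 0, 0.5], [0.2, -0.04, 0.09, 0, 0, 0, 0.5], [0.2, -0.04, 0.09, 0, 0, 0, 0.5], [0.2, -0.04, 0.09, 0, 0, 0, 0.5]]}

```text
time: 2.1
eef_pos: [0.4006, 0.1475, 0.1122]
tcp_rot: [0.639, 0.769, 0.0, 0.0]
contact_force: [0.5, -0.3, 1.2]
opening: 0.5
finger_force: 0.0
```

```bash
python3 - <<'E'
from h import *
go(.3635,.2305,.05,.183);go(.3635,.2305,.002,.183)
E
```

```text
opt 0 shift [ 0.0884 -0.0213  0.0621] rotvec [0.    0.    0.001]
opt 1 shift [ 0.0884 -0.0213  0.0621] rotvec [-1.000e-03  1.000e-03 -3.141e+00]
tcp [0.4006 0.1475 0.1122] closing yaw 0.184 q [ 0.11 -0.14  2.26 -0.    1.02 -0.07] t 2.1 open 0.5 F [ 0.5 -0.3  1.2] 0.0
opt 0 shift [ 0.0884 -0.0213  0.1101] rotvec [0.    0.    0.001]
opt 1 shift [ 0.0884 -0.0213  0.1101] rotvec [-1.000e-03  1.000e-03 -3.141e+00]
tcp [0.4006 0.1475 0.1122] closing yaw 0.184 q [ 0.11 -0.14  2.26 -0.    1.02 -0.07] t 2.1 open 0.5 F [ 0.5 -0.3  1.2] 0.0
```

Emit:
step_hand:
  moves: {"increments":[[0.05, -0.012, 0.02, 0, 0, 0, 0.5], [0.088, -0.021, 0.06, 0, 0, 0, 0.5], [0.088, -0.021, 0.06, 0, 0, 0, 0.5], [0.088, -0.021, 0.085, 0, 0, 0, 0.5], [0.088, -0.021, 0.1, 0, 0, 0, 0.5], [0.088, -0.021, 0.108, 0, 0, 0, 0.5], [0.088, -0.021, 0.108, 0, 0, 0, 0.5], [0.088, -0.021, 0.108, 0, 0, 0, 0.5]]}

```text
time: 3.1
eef_pos: [0.3645, 0.2303, 0.0047]
tcp_rot: [0.64, 0.769, 0.001, 0.0]
contact_force: [0.3, 0.1, -0.2]
opening: 0.502
finger_force: 0.0
```

```bash
python3 - <<'E'
from h import *
from plant import ctrl, vision
import cv2
go(.3635,.2305,.002,.183)
c=vision.read_camera("side")["pixels"][270:400,240:400,::-1];cv2.imwrite("pics/s1.png",cv2.resize(c,None,fx=4,fy=4))
E
```

```text
opt 0 shift [ 0.0004 -0.0009  0.0027] rotvec [ 0.001 -0.    -0.   ]
opt 1 shift [ 0.0004 -0.0009  0.0027] rotvec [-0.000e+00 -2.000e-03  3.141e+00]
tcp [0.3645 0.2303 0.0047] closing yaw 0.183 q [ 0.33  0.09  2.29 -0.    0.76  0.14] t 3.1 open 0.502 F [ 0.3  0.1 -0.2] 0.0
```

View pics/s1.png

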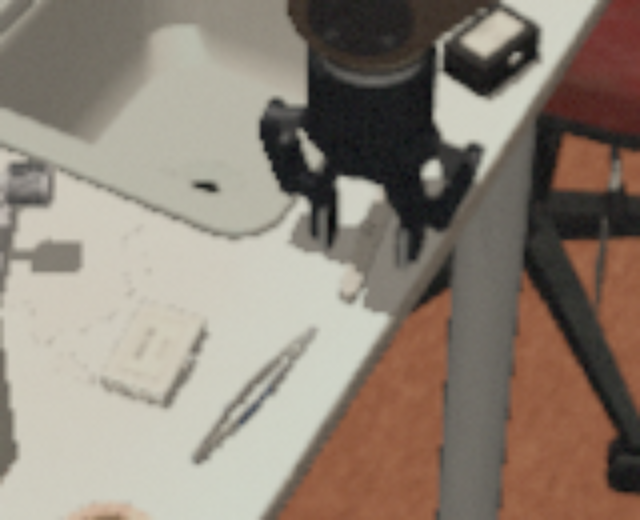

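The fingers stand either side of the spanner, whose end shows between them at crop (350,285). Closing now.

Emit:
step_hand:
  moves: {"increments":[[0, 0, 0.001, 0, 0, 0, 0], [0, 0, 0.001, 0, 0, 0, 0], [0, 0, 0.001, 0, 0, 0, 0], [0, 0, 0.001, 0, 0, 0, 0], [0, 0, -0.03, 0, 0, 0, 0], [0, 0, -0.08, 0, 0, 0, 0], [0, 0, -0.1, 0, 0, 0, 0], [0, 0, -0.1, 0, 0, 0, 0]]}
  clamp_n: 50

```text
time: 4.15
eef_pos: [0.3646, 0.2307, 0.1053]
tcp_rot: [0.64, 0.769, 0.002, 0.001]
contact_force: [-0.0, 0.9, -1.2]
opening: 0.171
finger_force: 48.6
```

```bash
python3 - <<'E'
from h import *
go(.46,.03,.11,.183);go(.47,-.10,.11,.07)
E
```

```text
opt 0 shift [-0.2147  0.0573 -0.0047] rotvec [ 0.004 -0.001 -0.   ]
opt 1 shift [-0.2147  0.0573 -0.0047] rotvec [-1.000e-03 -6.000e-03  3.142e+00]
tcp [0.3646 0.2307 0.1053] closing yaw 0.183 q [ 0.33 -0.12  2.26  0.    1.    0.14] t 4.15 open 0.171 F [-0.   0.9 -1.2] 48.649473231635056
opt 0 shift [-0.3443  0.0435 -0.0048] rotvec [ 0.004 -0.001  0.113]
opt 1 shift [-0.3443  0.0435 -0.0048] rotvec [ 1.000e-03  6.000e-03 -3.029e+00]
tcp [0.3646 0.2307 0.1053] closing yaw 0.183 q [ 0.33 -0.12  2.26  0.    1.    0.14] t 4.15 open 0.171 F [-0.   0.9 -1.2] 48.649473231635056
```

Scaled: 0.13 rad / 3.1416 = 0.0414.

Emit:
step_hand:
  moves: {"increments":[[-0.05, 0.018, 0, 0, 0, 0, 0], [-0.1, 0.033, 0, 0, 0, 0, 0], [-0.15, 0.045, 0, 0, 0, 0, 0], [-0.2, 0.053, 0, 0, 0, 0.0095, 0], [-0.25, 0.055, 0, 0, 0, 0.0191, 0], [-0.3, 0.05, 0, 0, 0, 0.0318, 0], [-0.344, 0.043, 0, 0, 0, 0.0414, 0], [-0.344, 0.043, 0, 0, 0, 0.0414, 0], [-0.344, 0.043, 0, 0, 0, 0.0414, 0]]}

```text
time: 5.28
eef_pos: [0.4673, -0.0994, 0.1021]
tcp_rot: [0.688, 0.725, -0.0, -0.002]
contact_force: [0.4, 0.7, -1.2]
opening: 0.169
finger_force: 48.7
```

```bash
python3 - <<'E'
from h import *
go(.448,-.154,.01,.05)
E
```

```text
opt 0 shift [-0.0537 -0.0219  0.0921] rotvec [-0.003 -0.002  0.003]
opt 1 shift [-0.0537 -0.0219  0.0921] rotvec [ 3.000e-03 -5.000e-03 -3.139e+00]
tcp [ 0.4673 -0.0994  0.1021] closing yaw 0.053 q [-0.42  0.    2.15  0.    0.99 -0.48] t 5.28 open 0.169 F [ 0.4  0.7 -1.2] 48.675303786294535
```

Emit:
step_hand:
  moves: {"increments":[[-0.053, -0.022, 0.02, 0, 0, 0, 0], [-0.053, -0.022, 0.06, 0, 0, 0, 0], [-0.053, -0.022, 0.08, 0, 0, 0, 0], [-0.053, -0.022, 0.092, 0, 0, 0, 0], [-0.053, -0.022, 0.092, 0, 0, 0, 0], [-0.053, -0.022, 0.092, 0, 0, 0, 0]]}

```text
time: 6.02
eef_pos: [0.4502, -0.1542, 0.0128]
tcp_rot: [0.688, 0.726, 0.0, 0.001]
contact_force: [0.4, -0.4, -0.8]
opening: 0.17
finger_force: 48.8
```

```bash
python3 - <<'E'
from h import *
go(.448,-.154,.008,.05)
E
```

```text
opt 0 shift [ 0.0003 -0.0022  0.0048] rotvec [0.001 0.001 0.004]
opt 1 shift [ 0.0003 -0.0022  0.0048] rotvec [-1.000e-03  2.000e-03 -3.138e+00]
tcp [ 0.4502 -0.1542  0.0128] closing yaw 0.054 q [-0.54  0.16  2.19  0.    0.79 -0.6 ] t 6.03 open 0.17 F [ 0.4 -0.4 -0.8] 48.802529315580614
```

Emit:
step_hand:
  moves: {"increments":[[0, 0, 0.004, 0, 0, 0, 0], [0, 0, 0.004, 0, 0, 0, 0], [0, 0, 0.004, 0, 0, 0, 0.4], [0, 0, 0.004, 0, 0, 0, 0.4], [0, 0, 0.004, 0, 0, 0, 0.4], [0, 0, -0.02, 0, 0, 0, 0.4], [0, 0, -0.06, 0, 0, 0, 0.4], [0, 0, -0.1, 0, 0, 0, 0.4], [0, 0, -0.1, 0, 0, 0, 0.4]]}
  clamp_n: 40

```text
time: 7.15
eef_pos: [0.4519, -0.1557, 0.116]
tcp_rot: [0.688, 0.726, 0.001, 0.004]
contact_force: [0.4, -0.8, -0.1]
opening: 0.397
finger_force: 0.0
```

```bash
python3 - <<'E'
from h import *
go(.48,.03,.11,-.119);go(.37,.3555,.06,-.119)
E
```

```text
opt 0 shift [0.184  0.0379 0.0053] rotvec [0.007 0.004 0.172]
opt 1 shift [0.184  0.0379 0.0053] rotvec [-0.006  0.011 -2.97 ]
tcp [ 0.4519 -0.1557  0.116 ] closing yaw 0.053 q [-0.54 -0.03  2.15  0.    1.01 -0.6 ] t 7.15 open 0.397 F [ 0.4 -0.8 -0.1] 0.0
opt 0 shift [ 0.5151 -0.0551  0.0531] rotvec [0.007 0.004 0.172]
opt 1 shift [ 0.5151 -0.0551  0.0531] rotvec [-0.006  0.011 -2.97 ]
tcp [ 0.4519 -0.1557  0.116 ] closing yaw 0.053 q [-0.54 -0.03  2.15  0.    1.01 -0.6 ] t 7.15 open 0.397 F [ 0.4 -0.8 -0.1] 0.0
```

Scaled: 0.007 rad / 3.1416 = 0.0022.

Emit:
step_hand:
  moves: {"increments":[[0.06, 0.015, 0, 0, 0, 0, 0.4], [0.12, 0.03, 0, 0, 0, 0.0159, 0.4], [0.184, 0.038, 0, 0, 0, 0.0318, 0.4], [0.25, 0.025, 0, 0, 0, 0.0541, 0.4], [0.31, 0.005, 0, 0, 0, 0.0541, 0.4], [0.37, -0.012, 0, 0, 0, 0.0541, 0.4], [0.43, -0.03, 0.02, 0, 0, 0.0541, 0.4], [0.48, -0.045, 0.04, 0, 0, 0.0541, 0.4], [0.515, -0.055, 0.05, 0.0022, 0.0013, 0.0541, 0.4], [0.515, -0.055, 0.05, 0.0022, 0.0013, 0.0541, 0.4]]}

```text
time: 8.4
eef_pos: [0.3647, 0.358, 0.0596]
tcp_rot: [0.746, 0.666, -0.003, -0.004]
contact_force: [0.1, -0.5, 0.3]
opening: 0.403
finger_force: 0.0
```

Emit:
step_hand:
  moves: {"increments":[[0, 0, 0, 0, 0, 0, 0.4], [0, 0, 0, 0, 0, 0, 0.4]]}

```text
time: 8.65
eef_pos: [0.3678, 0.3562, 0.0621]
tcp_rot: [0.748, 0.664, -0.001, -0.004]
contact_force: [-0.9, -0.2, -0.1]
opening: 0.398
finger_force: 0.0
```

```bash
python3 - <<'E'
from h import *
go(.37,.3555,.003,-.119)
E
```

```text
opt 0 shift [-0.0006  0.0027  0.0591] rotvec [-0.007 -0.003  0.   ]
opt 1 shift [-0.0006  0.0027  0.0591] rotvec [ 0.005 -0.011 -3.141]
tcp [0.3678 0.3562 0.0621] closing yaw -0.119 q [0.57 0.14 2.09 0.01 0.91 0.68] t 8.65 open 0.398 F [-0.9 -0.2 -0.1] 0.0
```

Scaled: -0.007 rad / 3.1416 = -0.0022.

Emit:
step_hand:
  moves: {"increments":[[0, 0.002, 0.03, -0.0022, -0.001, 0, 0.4], [0, 0.002, 0.05, -0.0022, -0.001, 0, 0.4], [0, 0.002, 0.057, -0.0022, -0.001, 0, 0.4], [0, 0.002, 0.057, -0.0022, -0.001, 0, 0.4], [0, 0.002, 0.057, -0.0022, -0.001, 0, 0.4], [0, 0.002, 0.057, -0.0022, -0.001, 0, 0], [0, 0.002, 0.057, -0.0022, -0.001, 0, 0], [0, 0.002, 0.057, -0.0022, -0.001, 0, 0], [0, 0.002, 0.057, -0.0022, -0.001, 0, 0]]}
  clamp_n: 30

```text
time: 9.78
eef_pos: [0.3695, 0.3576, 0.006]
tcp_rot: [0.747, 0.665, 0.001, -0.0]
contact_force: [0.6, -1.0, 4.6]
opening: 0.119
finger_force: 30.6
```

```bash
python3 - <<'E'
from h import *
go(.48,.03,.11,-.05);go(.40,-.181,.1,.05)
E
```

```text
opt 0 shift [-0.3123  0.148  -0.1043] rotvec [ 0.001 -0.001 -0.067]
opt 1 shift [-0.3123  0.148  -0.1043] rotvec [-2.000e-03 -2.000e-03  3.075e+00]
tcp [0.3695 0.3576 0.006 ] closing yaw -0.117 q [0.57 0.25 2.1  0.   0.8  0.69] t 9.78 open 0.119 F [ 0.6 -1.   4.6] 30.569645762443542
opt 0 shift [-0.5312  0.0932 -0.0946] rotvec [ 0.001 -0.001 -0.167]
opt 1 shift [-0.5312  0.0932 -0.0946] rotvec [-2.000e-03 -2.000e-03  2.975e+00]
tcp [0.3695 0.3576 0.006 ] closing yaw -0.117 q [0.57 0.25 2.1  0.   0.8  0.69] t 9.78 open 0.119 F [ 0.6 -1.   4.6] 30.569645762443542
```

Scaled: -0.167 rad / 3.1416 = -0.0532.

Emit:
step_hand:
  moves: {"increments":[[0, 0, -0.03, 0, 0, 0, 0], [0, 0, -0.08, 0, 0, 0, 0], [-0.05, 0.03, -0.1, 0, 0, 0, 0], [-0.1, 0.055, -0.1, 0, 0, 0, 0], [-0.16, 0.08, -0.1, 0, 0, 0, 0], [-0.22, 0.11, -0.1, 0, 0, 0, 0], [-0.28, 0.14, -0.1, 0, 0, 0, 0], [-0.34, 0.15, -0.1, 0, 0, -0.0159, 0], [-0.39, 0.145, -0.1, 0, 0, -0.0318, 0], [-0.45, 0.12, -0.1, 0, 0, -0.0532, 0]]}

```text
time: 11.02
eef_pos: [0.4368, -0.1039, 0.1049]
tcp_rot: [0.688, 0.725, 0.0, 0.0]
contact_force: [0.8, -1.5, 0.1]
opening: 0.114
finger_force: 29.9
```

Emit:
step_hand:
  moves: {"increments":[[-0.04, -0.012, 0, 0, 0, 0, 0], [-0.07, -0.02, 0, 0, 0, 0, 0], [-0.07, -0.02, 0, 0, 0, 0, 0], [-0.07, -0.02, 0, 0, 0, 0, 0]]}

```text
time: 11.52
eef_pos: [0.4199, -0.1719, 0.1043]
tcp_rot: [0.689, 0.725, 0.0, -0.001]
contact_force: [-0.1, -0.4, -0.6]
opening: 0.118
finger_force: 29.9
```

```bash
python3 - <<'E'
from h import *
go(.40,-.181,.01,.05)
E
```

```text
opt 0 shift [-0.0083 -0.0203  0.0943] rotvec [-0.001 -0.002 -0.   ]
opt 1 shift [-0.0083 -0.0203  0.0943] rotvec [-2.000e-03  2.000e-03  3.142e+00]
tcp [ 0.4199 -0.1719  0.1043] closing yaw 0.05 q [-0.61 -0.06  2.21  0.    1.   -0.66] t 11.53 open 0.118 F [-0.1 -0.4 -0.6] 29.91648495197296
```

Emit:
step_hand:
  moves: {"increments":[[-0.008, -0.02, 0.02, 0, 0, 0, 0], [-0.008, -0.02, 0.06, 0, 0, 0, 0], [-0.008, -0.02, 0.085, 0, 0, 0, 0], [-0.008, -0.02, 0.092, 0, 0, 0, 0], [-0.008, -0.02, 0.092, 0, 0, 0, 0], [-0.008, -0.02, 0.092, 0, 0, 0, 0]]}

```text
time: 12.28
eef_pos: [0.4017, -0.1819, 0.014]
tcp_rot: [0.689, 0.725, 0.0, 0.001]
contact_force: [-0.3, -0.0, 1.1]
opening: 0.122
finger_force: 29.9
```

```bash
python3 - <<'E'
from h import *
go(.40,-.181,.01,.05)
E
```

```text
opt 0 shift [ 0.001  -0.0017  0.004 ] rotvec [0.002 0.001 0.001]
opt 1 shift [ 0.001  -0.0017  0.004 ] rotvec [-2.000e-03  3.000e-03 -3.141e+00]
tcp [ 0.4017 -0.1819  0.014 ] closing yaw 0.051 q [-0.66  0.08  2.27  0.    0.79 -0.71] t 12.28 open 0.122 F [-0.3 -0.   1.1] 29.91797000169754
```

Emit:
step_hand:
  moves: {"increments":[[0, 0, 0.003, 0, 0, 0, 0], [0, 0, 0.003, 0, 0, 0, 0], [0, 0, 0.003, 0, 0, 0, 0.3], [0, 0, 0.003, 0, 0, 0, 0.3], [0, 0, 0.003, 0, 0, 0, 0.3], [0, 0, -0.02, 0, 0, 0, 0.3], [0, 0, -0.06, 0, 0, 0, 0.3], [0, 0, -0.1, 0, 0, 0, 0.8], [0, 0, -0.1, 0, 0, 0, 0.8]]}
  clamp_n: 40

```text
time: 13.4
eef_pos: [0.4029, -0.1833, 0.1165]
tcp_rot: [0.689, 0.725, 0.0, 0.004]
contact_force: [0.1, 0.4, -0.8]
opening: 0.715
finger_force: 0.0
```

```bash
python3 - <<'E'
from h import *
go(.48,.03,.11,.12);go(.436,.3595,.07,.12)
E
```

```text
opt 0 shift [0.2092 0.0876 0.006 ] rotvec [ 0.006  0.005 -0.07 ]
opt 1 shift [0.2092 0.0876 0.006 ] rotvec [ 0.008 -0.009  3.072]
tcp [ 0.4029 -0.1833  0.1165] closing yaw 0.05 q [-0.66 -0.11  2.23  0.    1.02 -0.71] t 13.4 open 0.715 F [ 0.1  0.4 -0.8] 0.0
opt 0 shift [0.5407 0.06   0.0442] rotvec [ 0.006  0.005 -0.07 ]
opt 1 shift [0.5407 0.06   0.0442] rotvec [ 0.008 -0.009  3.072]
tcp [ 0.4029 -0.1833  0.1165] closing yaw 0.05 q [-0.66 -0.11  2.23  0.    1.02 -0.71] t 13.4 open 0.715 F [ 0.1  0.4 -0.8] 0.0
```

Scaled: -0.07 rad / 3.1416 = -0.0223.

Emit:
step_hand:
  moves: {"increments":[[0.045, 0.04, 0, 0, 0, 0, 0.8], [0.09, 0.075, 0, 0, 0, 0, 0.8], [0.15, 0.085, 0, 0, 0, 0, 0.8], [0.21, 0.088, 0, 0, 0, 0, 0.8], [0.27, 0.083, 0, 0, 0, -0.0064, 0.8], [0.33, 0.078, 0, 0, 0, -0.0127, 0.8], [0.39, 0.073, 0, 0, 0, -0.0223, 0.8], [0.45, 0.068, 0.02, 0, 0, -0.0223, 0.8], [0.5, 0.063, 0.03, 0, 0, -0.0223, 0.8], [0.541, 0.06, 0.042, 0.0019, 0.0016, -0.0223, 0.8]]}

```text
time: 14.65
eef_pos: [0.432, 0.3634, 0.0691]
tcp_rot: [0.663, 0.749, -0.001, -0.005]
contact_force: [-0.5, 0.5, -0.3]
opening: 0.8
finger_force: 0.0
```

Emit:
step_hand:
  moves: {"increments":[[0, 0, 0, 0, 0, 0, 0.8], [0, 0, 0, 0, 0, 0, 0.8], [0, 0, 0, 0, 0, 0, 0.8]]}

```text
time: 15.02
eef_pos: [0.4338, 0.3607, 0.0709]
tcp_rot: [0.664, 0.748, -0.001, -0.004]
contact_force: [-0.6, 0.1, -1.1]
opening: 0.804
finger_force: 0.0
```

```bash
python3 - <<'E'
from h import *
go(.436,.3595,.006,.12)
E
```

```text
opt 0 shift [-0.0018  0.0025  0.0649] rotvec [-0.006 -0.005 -0.001]
opt 1 shift [-0.0018  0.0025  0.0649] rotvec [-0.008  0.01   3.14 ]
tcp [0.4338 0.3607 0.0709] closing yaw 0.119 q [0.51 0.23 1.96 0.01 0.95 0.39] t 15.03 open 0.804 F [-0.6  0.1 -1.1] 0.0
```

Scaled: -0.005 rad / 3.1416 = -0.0016.

Emit:
step_hand:
  moves: {"increments":[[-0.002, 0.002, 0.03, -0.0019, -0.0016, 0, 0.8], [-0.002, 0.002, 0.055, -0.0019, -0.0016, 0, 0.8], [-0.002, 0.002, 0.065, -0.0019, -0.0016, 0, 0.8], [-0.002, 0.002, 0.065, -0.0019, -0.0016, 0, 0.8], [-0.002, 0.002, 0.065, -0.0019, -0.0016, 0, 0.8], [-0.002, 0.002, 0.065, -0.0019, -0.0016, 0, 0], [-0.002, 0.002, 0.065, -0.0019, -0.0016, 0, 0], [-0.002, 0.002, 0.065, -0.0019, -0.0016, 0, 0], [-0.002, 0.002, 0.065, -0.0019, -0.0016, 0, 0]]}
  clamp_n: 30

```text
time: 16.15
eef_pos: [0.4362, 0.3609, 0.0072]
tcp_rot: [0.663, 0.748, 0.001, 0.0]
contact_force: [-0.6, -0.2, 5.5]
opening: 0.482
finger_force: 30.9
```

```bash
python3 - <<'E'
from h import *
go(.48,.03,.11,.08);go(.59,-.1735,.1,.095)
E
```

```text
opt 0 shift [-0.3336  0.004  -0.1033] rotvec [ 0.002 -0.001  0.04 ]
opt 1 shift [-0.3336  0.004  -0.1033] rotvec [ 2.000e-03  3.000e-03 -3.101e+00]
tcp [0.4362 0.3609 0.0072] closing yaw 0.12 q [0.51 0.34 1.97 0.   0.83 0.39] t 16.15 open 0.482 F [-0.6 -0.2  5.5] 30.933483839035034
opt 0 shift [-0.5488  0.0888 -0.0934] rotvec [ 0.002 -0.001  0.025]
opt 1 shift [-0.5488  0.0888 -0.0934] rotvec [ 2.000e-03  3.000e-03 -3.116e+00]
tcp [0.4362 0.3609 0.0072] closing yaw 0.12 q [0.51 0.34 1.97 0.   0.83 0.39] t 16.15 open 0.482 F [-0.6 -0.2  5.5] 30.933483839035034
```

Scaled: 0.025 rad / 3.1416 = 0.008.

Emit:
step_hand:
  moves: {"increments":[[0, 0, -0.03, 0, 0, 0, 0], [0, 0, -0.08, 0, 0, 0, 0], [-0.06, 0, -0.1, 0, 0, 0, 0], [-0.12, 0, -0.1, 0, 0, 0, 0], [-0.18, 0, -0.1, 0, 0, 0, 0], [-0.24, 0, -0.1, 0, 0, 0, 0], [-0.3, 0, -0.1, 0, 0, 0, 0], [-0.36, 0, -0.1, 0, 0, 0, 0], [-0.42, 0.001, -0.1, 0, 0, 0, 0], [-0.45, 0.03, -0.1, 0, 0, 0.008, 0]]}

```text
time: 17.4
eef_pos: [0.518, -0.0856, 0.1051]
tcp_rot: [0.674, 0.738, -0.0, -0.001]
contact_force: [0.2, 0.4, 0.3]
opening: 0.481
finger_force: 30.5
```

Emit:
step_hand:
  moves: {"increments":[[-0.03, 0.02, 0, 0, 0, 0, 0], [-0.07, 0.04, 0, 0, 0, 0, 0], [-0.095, 0.059, 0, 0, 0, 0, 0], [-0.095, 0.059, 0, 0, 0, 0, 0], [-0.095, 0.059, 0, 0, 0, 0, 0]]}

```text
time: 18.02
eef_pos: [0.5858, -0.1712, 0.1047]
tcp_rot: [0.673, 0.74, -0.0, -0.001]
contact_force: [0.4, -0.4, 0.1]
opening: 0.476
finger_force: 30.6
```

```bash
python3 - <<'E'
from h import *
go(.59,-.1735,.012,.095)
E
```

```text
opt 0 shift [-0.0029  0.0041  0.0927] rotvec [-0.002 -0.002  0.   ]
opt 1 shift [-0.0029  0.0041  0.0927] rotvec [ 3.000e-03 -3.000e-03 -3.142e+00]
tcp [ 0.5858 -0.1712  0.1047] closing yaw 0.095 q [-0.45  0.28  1.83  0.    1.03 -0.55] t 18.02 open 0.476 F [ 0.4 -0.4  0.1] 30.55666208267212
```

Emit:
step_hand:
  moves: {"increments":[[-0.003, 0.004, 0.02, 0, 0, 0, 0], [-0.003, 0.004, 0.06, 0, 0, 0, 0], [-0.003, 0.004, 0.083, 0, 0, 0, 0], [-0.003, 0.004, 0.092, 0, 0, 0, 0], [-0.003, 0.004, 0.092, 0, 0, 0, 0], [-0.003, 0.004, 0.092, 0, 0, 0, 0.62], [-0.003, 0.004, 0.092, 0, 0, 0, 0.62], [-0.003, 0.004, 0.092, 0, 0, 0, 0.62]]}

```text
time: 19.02
eef_pos: [0.5914, -0.1746, 0.0143]
tcp_rot: [0.673, 0.74, 0.0, 0.0]
contact_force: [0.4, -0.2, -0.5]
opening: 0.619
finger_force: 0.0
```

Emit:
step_hand:
  moves: {"increments":[[0, 0, -0.03, 0, 0, 0, 0.62], [0, 0, -0.08, 0, 0, 0, 0.62], [0.02, -0.06, -0.1, 0, 0, 0, 0.62], [0.08, -0.085, -0.1, 0, 0, 0, 0.62], [0.14, -0.085, -0.1, 0, 0, 0, 0.62], [0.19, -0.07, -0.1, 0, 0, 0, 0.62], [0.19, -0.07, -0.1, 0, 0, 0, 0.62]]}

```text
time: 19.9
eef_pos: [0.5033, 0.011, 0.1143]
tcp_rot: [0.671, 0.742, 0.001, 0.0]
contact_force: [-0.4, -0.0, -0.2]
opening: 0.619
finger_force: 0.0
```

```bash
python3 - <<'E'
from h import *
from plant import ctrl, vision
import cv2
go(.48,.2,.2,.43-np.pi/2)
c=vision.read_camera("top")["pixels"][190:340,140:460,::-1];cv2.imwrite("pics/t2.png",cv2.resize(c,(800,375),interpolation=cv2.INTER_CUBIC))
c=vision.read_camera("side")["pixels"];cv2.imwrite("pics/side2.png",c[:,:,::-1])
E
```

```text
opt 0 shift [ 0.1905 -0.0042 -0.0856] rotvec [ 1.000e-03 -1.000e-03  1.241e+00]
opt 1 shift [ 0.1905 -0.0042 -0.0856] rotvec [ 1.000e-03  1.000e-03 -1.901e+00]
tcp [0.5033 0.011  0.1143] closing yaw 0.1 q [-0.18  0.04  2.09  0.    1.01 -0.28] t 19.9 open 0.619 F [-0.4 -0.  -0.2] 0.0
```

View pics/t2.png

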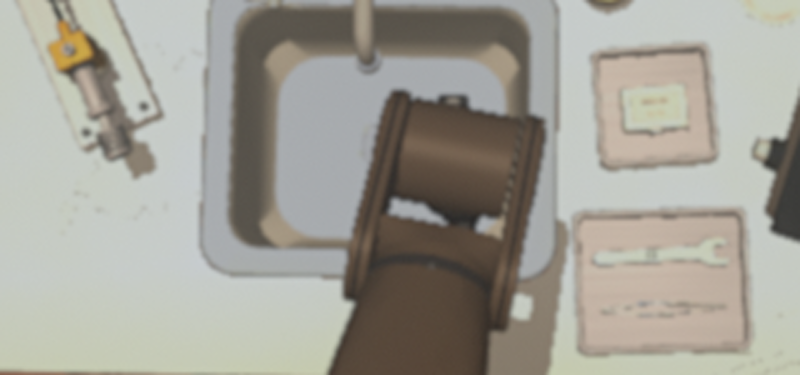

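Both tools lie in the oblong tray and the grid box in the square one (crop (655,107), (655,253), (665,308)). The knob is at crop (115,140), i.e. pixel (186,246), as before. Next is the knob, approached in front of the tap.

Scaled: 1.226 rad / 3.1416 = 0.3902.

Emit:
step_hand:
  moves: {"increments":[[0.03, -0.02, -0.03, 0, 0, 0.0477, 0.75], [0.08, -0.02, -0.06, 0, 0, 0.0955, 0.75], [0.13, -0.015, -0.08, 0, 0, 0.1528, 0.75], [0.19, -0.004, -0.085, 0, 0, 0.2101, 0.75], [0.19, -0.004, -0.085, 0, 0, 0.2674, 0.75], [0.19, -0.004, -0.085, 0, 0, 0.3247, 0.75], [0.19, -0.004, -0.085, 0, 0, 0.3661, 0.75], [0.19, -0.004, -0.085, 0, 0, 0.3902, 0.75], [0.19, -0.004, -0.085, 0, 0, 0.3902, 0.75]]}

```text
time: 21.12
eef_pos: [0.4819, 0.1953, 0.1988]
tcp_rot: [0.976, 0.217, -0.0, -0.0]
contact_force: [-0.6, 0.9, -0.5]
opening: 0.754
finger_force: 0.0
```

```bash
python3 - <<'E'
from h import *
go(.541,.327,.15,.445-np.pi/2)
E
```

```text
opt 0 shift [ 0.1094 -0.0941  0.0489] rotvec [-0.    -0.    -0.007]
opt 1 shift [ 0.1094 -0.0941  0.0489] rotvec [-0.000e+00  1.000e-03  3.135e+00]
tcp [0.4819 0.1953 0.1988] closing yaw -1.132 q [ 0.19 -0.03  1.99  0.    1.18  1.32] t 21.12 open 0.754 F [-0.6  0.9 -0.5] 0.0
```

Scaled: -0.006 rad / 3.1416 = -0.0019.

Emit:
step_hand:
  moves: {"increments":[[0.03, -0.03, 0, 0, 0, 0, 0.75], [0.07, -0.06, 0.02, 0, 0, -0.0019, 0.75], [0.108, -0.094, 0.04, 0, 0, -0.0019, 0.75], [0.108, -0.094, 0.06, 0, 0, -0.0019, 0.75], [0.108, -0.094, 0.06, 0, 0, -0.0019, 0.75], [0.108, -0.094, 0.06, 0, 0, -0.0019, 0.75]]}

```text
time: 21.88
eef_pos: [0.5393, 0.3267, 0.1396]
tcp_rot: [0.975, 0.221, 0.0, -0.0]
contact_force: [1.2, -0.5, 0.2]
opening: 0.752
finger_force: 0.0
```

```bash
python3 - <<'E'
from h import *
from plant import ctrl, vision
import cv2
go(.541,.327,.05,.445-np.pi/2)
a=vision.read_camera("top")["pixels"][150:300,110:260,::-1]
b=vision.read_camera("side")["pixels"][235:385,190:340,::-1]
cv2.imwrite("pics/k1.png",cv2.resize(cv2.hconcat([a,b]),(800,400),interpolation=cv2.INTER_CUBIC))
E
```

```text
opt 0 shift [0.0016 0.0005 0.0896] rotvec [-0.    -0.001 -0.   ]
opt 1 shift [0.0016 0.0005 0.0896] rotvec [-1.000e-03  1.000e-03  3.141e+00]
tcp [0.5393 0.3267 0.1396] closing yaw -1.126 q [0.38 0.28 1.76 0.   1.1  1.51] t 21.88 open 0.752 F [ 1.2 -0.5  0.2] 0.0
```

View pics/k1.png

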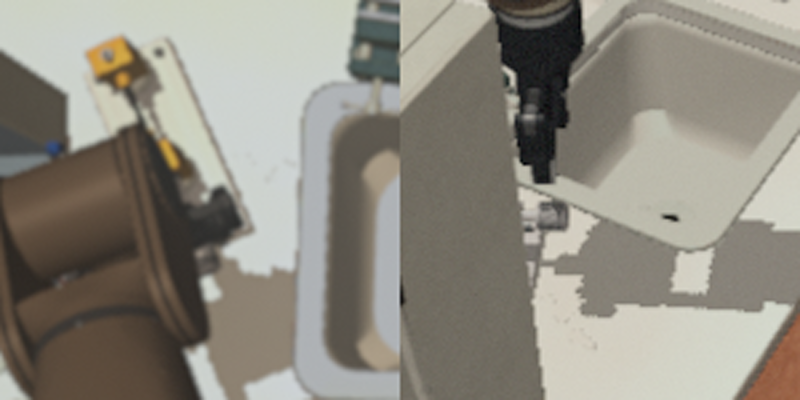

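Side view: fingertips at crop (543,180), just above the knob at (552,215). Checking that offset against the projection.

```bash
python3 - <<'E'
from h import *
k=400/150
for s in (1,-1):
    u,v=proj("side",[.539-.43*.035*s,.327+.9*.035*s,.14]);print("finger",400+(u-190)*k,(v-235)*k)
c,s=np.cos(.445),np.sin(.445)
for t in (-.014,0,.014):
    u,v=proj("side",[.541+t*c-s*.0,.327+t*s,.068]);print("knob",t,400+(u-190)*k,(v-235)*k)
E
```

```text
finger 544.1796872254599 187.38140845504722
finger 555.6732341398586 130.93787860915532
knob -0.014 569.8605600528906 215.23994598458268
knob 0 554.4800507943826 214.6687613538185
knob 0.014 539.1147430592246 214.09814126070114
```

The projection agrees to 1–2 mm. Descending.

Emit:
step_hand:
  moves: {"increments":[[0.001, 0, 0.03, 0, 0, 0, 0.75], [0.001, 0, 0.06, 0, 0, 0, 0.75], [0.001, 0, 0.08, 0, 0, 0, 0.75], [0.001, 0, 0.087, 0, 0, 0, 0.75], [0.001, 0, 0.087, 0, 0, 0, 0.75], [0.001, 0, 0.087, 0, 0, 0, 0.75]]}

```text
time: 22.72
eef_pos: [0.5409, 0.3287, 0.0534]
tcp_rot: [0.975, 0.221, 0.001, -0.001]
contact_force: [-0.4, -0.2, -0.5]
opening: 0.748
finger_force: 0.0
```

Emit:
step_hand:
  moves: {"increments":[[0, 0, 0, 0, 0, 0, 0], [0, 0, 0, 0, 0, 0, 0], [0, 0, 0, 0, 0, 0, 0], [0, 0, 0, 0, 0, 0, 0], [0, 0, 0, 0, 0, 0, 0]]}
  clamp_n: 80

```text
time: 23.35
eef_pos: [0.5402, 0.3285, 0.0528]
tcp_rot: [0.975, 0.221, 0.0, -0.0]
contact_force: [-2.5, -0.6, 5.8]
opening: 0.276
finger_force: 78.3
```

```bash
python3 - <<'E'
from h import *
go(.541-.035*np.cos(.445),.327-.035*np.sin(.445),.05,.445-np.pi/2)
E
```

```text
opt 0 shift [-0.0349  0.0016  0.0028] rotvec [-0.001 -0.001  0.001]
opt 1 shift [-0.0349  0.0016  0.0028] rotvec [ 1.000e-03 -1.000e-03 -3.141e+00]
tcp [0.5402 0.3285 0.0528] closing yaw -1.125 q [0.39 0.39 1.8  0.   0.95 1.51] t 23.35 open 0.276 F [-2.5 -0.6  5.8] 78.2683789730072
```

Emit:
step_hand:
  moves: {"increments":[[-0.005, 0, 0, 0, 0, 0, 0], [-0.01, 0, 0, 0, 0, 0, 0], [-0.015, 0, 0, 0, 0, 0, 0], [-0.02, 0, 0, 0, 0, 0, 0], [-0.025, 0, 0, 0, 0, 0, 0], [-0.03, 0, 0, 0, 0, 0, 0], [-0.033, 0, 0, 0, 0, 0, 0], [-0.033, 0, 0, 0, 0, 0, 0], [-0.033, 0, 0, 0, 0, 0, 0]]}

```text
time: 24.48
eef_pos: [0.5125, 0.315, 0.0529]
tcp_rot: [0.975, 0.221, 0.004, -0.001]
contact_force: [6.2, 3.8, -0.8]
opening: 0.273
finger_force: 78.4
```

```bash
python3 - <<'E'
from h import *
from plant import ctrl, vision
import cv2
s=ctrl.get_state();d=s["eef_pos"]-[.5402,.3285,.0528];u=np.array([np.cos(.445),np.sin(.445)])
print("along",-d[:2]@u,"cross",d[1]*u[0]-d[0]*u[1],"F along",s["contact_force"][:2]@u,s["contact_force"],s["finger_force"],s["opening"])
b=vision.read_camera("side")["pixels"][260:350,210:310,::-1]
cv2.imwrite("pics/k2.png",cv2.resize(b,(600,540),interpolation=cv2.INTER_CUBIC))
c,sn=u
for n in("top","side"):print(n,"knob rear at .033: ",proj(n,[.5402+(-.033+.014)*c,.3285+(-.033+.014)*sn,.068]),"mouth",proj(n,[.5402+.028*c,.3285+.028*sn,.068]))
E
```

```text
along 0.030791127318083856 cross -0.00022424072972787763 F along 7.278088882068149 [ 6.23543551  3.83293782 -0.80275147] 78.44996452331543 0.27319144008348334
top knob rear at .033:  (np.float64(189.13542667322997), np.float64(255.22305421863354)) mouth (np.float64(181.19290195946076), np.float64(236.7643098593166))
side knob rear at .033:  (np.float64(255.6979105019551), np.float64(316.31118911487283)) mouth (np.float64(236.33189212231), np.float64(315.5911286648827))
```

View pics/k2.png

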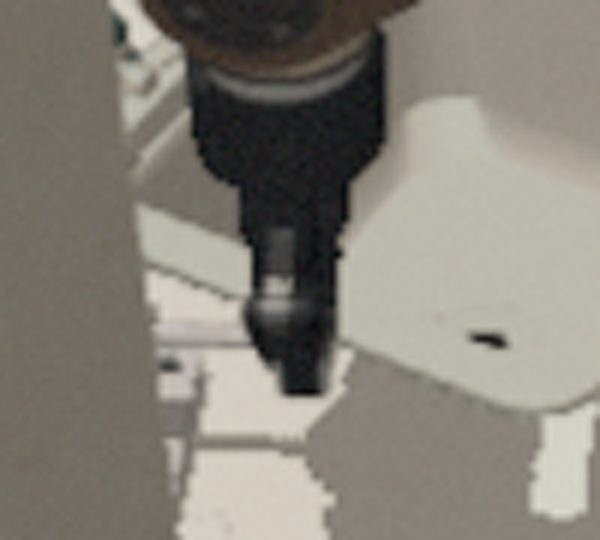

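The fingers hold the knob, and the rod shows drawn out at crop (160–250,335) with no ring at the mouth yet. The TCP has moved 30.8 mm, so I'll add the last 4 mm.

Emit:
step_hand:
  moves: {"increments":[[-0.002, 0, 0, 0, 0, 0, 0], [-0.004, 0, 0, 0, 0, 0, 0], [-0.004, 0, 0, 0, 0, 0, 0], [-0.004, 0, 0, 0, 0, 0, 0], [-0.004, 0, 0, 0, 0, 0, 0], [-0.004, 0, 0, 0, 0, 0, 0]]}

```text
time: 25.28
eef_pos: [0.5091, 0.3134, 0.0529]
tcp_rot: [0.975, 0.221, 0.004, -0.001]
contact_force: [7.4, 4.7, -1.8]
opening: 0.275
finger_force: 78.5
```

```bash
python3 - <<'E'
from h import *
from plant import ctrl, vision
import cv2
u=np.array([np.cos(.445),np.sin(.445)])
s=ctrl.get_state();d=s["eef_pos"]-[.5402,.3285,.0528]
print("along",-d[:2]@u,"F along",s["contact_force"][:2]@u,s["finger_force"],s["tcp_rot"])
a=vision.read_camera("top")["pixels"][205:275,150:230,::-1]
b=vision.read_camera("side")["pixels"][285:355,220:300,::-1]
cv2.imwrite("pics/k3.png",cv2.resize(cv2.hconcat([a,b]),(800,350),interpolation=cv2.INTER_CUBIC))
E
```

```text
along 0.0345734514208249 F along 8.763327573635689 78.50239634513855 [ 0.97528831  0.22089519  0.00407289 -0.00120155]
```

View pics/k3.png

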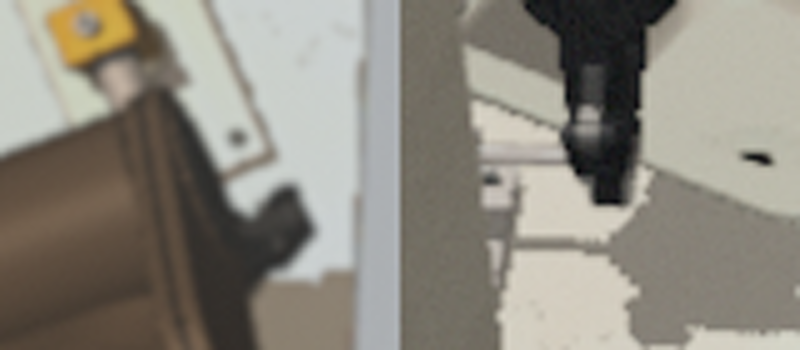

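The tube's mouth is hidden behind the coater's corner (crop about (480,155)). Two other readings agree: TCP travel is 34.6 mm, and the pull is 8.8 N against the 8.5 N expected at the mark. The grip is firm, so I'm handing in.

Emit:
step_hand:
  moves: {"increments":[[0, 0, 0, 0, 0, 0, 0], [0, 0, 0, 0, 0, 0, 0], [0, 0, 0, 0, 0, 0, 0]]}

```text
time: 25.75
eef_pos: [0.5091, 0.3134, 0.0529]
tcp_rot: [0.975, 0.221, 0.004, -0.001]
contact_force: [6.4, 4.5, -0.6]
opening: 0.276
finger_force: 78.5
```

```bash
python3 -c "
from plant import ctrl, vision
print(ctrl.sign_off())"
```

```text
the job is handed in; nothing more can be done
None
```

I handed the job in at about 26 s with both tools in the oblong tray, the grid box in the square tray, and the knob held about 34.6 mm out against an 8.8 N spring pull; I couldn't see the ring itself, because the coater hides the tube's mouth from the cameras.

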